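Lid the copper caddies from a stack of beech lids

TASK

The beech lids for the new copper caddies are stacked on the dark steel plate. Take the stack apart from the top and lay each lid flat and centred on the open pot of its own shape and size, the oblong and square ones squared up with their pots. Leave the pots standing where they are, and let go of everything at the end.

Things in the scene. Friction and masses are not known exactly. Their poses are not given: they have to be found in the camera images.
- small_lid_center (a point): Small round beech lid, a plain disc 32 mm in diameter and 20 mm thick, about 30 g; top of the stack, lying on the square lid. The point is its centre, half-way up; z up.
- square_lid_center (a point): Square beech lid, 40 x 40 mm and 20 mm thick, about 50 g; second from the top of the stack, on the round lid. The point is its centre, half-way up; x and y along its sides, z up.
- round_lid_center (a point): Large round beech lid, a plain disc 56 mm in diameter and 20 mm thick, about 70 g; third from the top, on the oblong lid. The point is its centre, half-way up; z up.
- oblong_lid_center (a point): Oblong beech lid, 90 mm (its x) by 64 mm (its y) and 20 mm thick, about 120 g; bottom of the stack, flat on a dark steel plate 115 x 95 x 12 mm that is fixed to the bench. The point is its centre, half-way up; z up. The lids merely lie on one another, each turned its own way, up to 3 mm off-centre.
- flask_mouth (a point): Copper flask for the small round lid: round body 42 mm in diameter and 42 mm high, above it a narrow round neck; loose, about 450 g. The point is the centre of its mouth, 60 mm above the bench; the rim is 22 mm in outer, 16 mm in inner diameter. The lid has no plug: it lies flat on the rim, overhanging all round, its centre 10 mm above this point. z up.
- square_pot_mouth (a point): Square copper pot for the square lid, body 44 x 44 mm and 40 mm high, above it a square neck 29 x 29 mm outside, walls 3 mm; loose, about 450 g. The point is the centre of its mouth, at rim height, 55 mm above the bench; x and y along its sides, z up. The lid lies flat on the rim, its sides parallel to the pot's (either pair), its centre 10 mm above this point.
- round_pot_mouth (a point): Round copper pot for the large round lid, body 56 mm in diameter and 40 mm high, above it a round neck 40 mm in outer diameter, walls 3 mm; loose, about 500 g. The point is the centre of its mouth, at rim height, 56 mm above the bench; z up. The lid lies flat on the rim, its centre 10 mm above this point.
- oblong_pot_mouth (a point): Oblong copper pot for the oblong lid, body 90 mm (its x) by 64 mm (its y) and 36 mm high, above it a neck 72 mm by 46 mm outside, walls 3 mm; loose, about 500 g. The point is the centre of its mouth, at rim height, 50 mm above the bench; z up. The lid lies flat on the rim, long side along the pot's long side, its centre 10 mm above this point.

How it is judged:
By the outcome, as a careful person would: the job done as asked, in the order asked, and still so for the second after the job is handed in, with the robot touching nothing.
It also fails if it takes over 109 s, if anything falls off the work surface, if the arm or the gripper's body presses on something with over 40 N, if the wrist force passes 120 N, or if a joint passes its speed limit or range.

ROBOT

A 7-joint arm with a two-finger parallel gripper is mounted at the origin on the work surface. World frame = base frame: x ahead of the robot, y to its left, z up, the work surface at z = 0. Lengths are in m, angles in rad, forces in N, time in s.
With the tool pointing down it reaches from about 0.4 to 0.85 m from the base axis. Payload 10.4 kg.
Tool frame: the origin (TCP) lies at the very end of the fingers, on their centre line; the grasp point (between the pads) lies 19 mm behind it; z points along the fingers, y is the direction in which the jaws open and shut (so a half turn about z gives the same grasp; the last joint's range is limited). The gripper opens to 87 mm and grips with 3 to 60 N. Pads are 19 mm wide; open, the fingers measure 117 mm over their backs; the gripper's body (75 mm by 190 mm) begins 51 mm behind the grasp point.
Start: joints at [1.137, 0.332, -0.065, 1.46, 0.022, 1.35, -0.088], TCP at [0.25, -0.573, 0.223] pointing down, gripper open.
Joint ranges: [-2.6, 2.6], [-0.5, 2.12], [-1.47, 1.34], [0.16, 2.42], [-1.27, 4.41], [0.06, 2.06], [-2.6, 2.6]. Speed limits (rad/s): [2.22, 2.22, 2.79, 2.79, 3.14, 3.14, 3.14].

INTERFACE

Orientations are given as a unit quaternion [x, y, z, w].
In Python, from bench import r, eyes, job gives the robot as it stands. The module is installed in compiled form; this text tells all that it offers.
- The arm moves only by the tool play_rows, never from a script. Its argument "motion" is a list of rows, each a list of 7 numbers: the shift along the tool's x, y, z as a fraction of full scale, then the turn, a rotation vector about the tool's x, y, z as a fraction of full scale, then the opening in per cent of the stroke, from 0 (shut) to 100 (fully open). A call has 1 to 5 rows; each row is the pose to reach, as a shift and turn from the pose commanded when the call began, along the tool's axes at that moment; what a row does not reach only later rows make up. Full scale, the value 1, is 0.2 m for a shift and 90 degrees for a turn. A row lasts 1/8 s, in which the tool goes at most 62.5 mm and 10.7 degrees, less where a joint would pass 70% of its speed; a pose out of reach is approached as far as the arm can. A call with a number of a shift or a turn outside -1 to 1 is refused whole. A call with a gripper value outside its range is refused whole. The fingers move at their own pace and stop on an object; "squeeze" is the grip in N (left out, the last holds). Time passes only in rows, so rows that repeat a pose let the fingers close. It gives the time, the measured TCP pose, the force and the opening at its end, in the units of the state.
- r.read_state(): the state, without advancing time (a new reading comes with each control period).
- eyes.camera(name): name is "scene" or "top" or "wrist"; returns a dict with "image" (480x640x3 uint8, red, green, blue), "mtx" (3x3 intrinsics, pixels), "R" (3x3) and "t" (3): a world point X has camera coordinates R X + t. Camera axes: x right, y down, z forward; pixel columns grow to the right and rows downward; lengths in m; the calibration is good to about 2 mm. A picture is of the moment at which its call begins. There is no depth.
- job.close_job(): hands the job in, once; it reports no verdict.
Trained networks look in a picture, given as the dict that the camera call returned (one of the last four; its "shot" number tells which), for a name from the list of things; names that differ only in an ending like _2 or _b are one class to them, and where a whole thing is asked for, a point or a joint stands for the part that bears it (a point fixed in the world has none). Each returns a list of dicts, best first, with "p" (0 to 1); they miss things now and then, are a little off and sometimes report something else, mostly with a low value. They report only what shows in the picture. A call takes as long as a camera call.
- eyes.regions_of(picture, label): "region" (480x640 bool, what is visible of it) and "xy" ([column, row] in pixels, amid what is visible of it).
- eyes.landmark_of(picture, label): "xy" ([column, row] in pixels: a listed point, or the origin of a listed thing).
The state is a dict: "time": time; "joint_positions": joint angles; "joint_vel": joint speeds; "joint_torque": joint torques, N m; "ee_pos": TCP position; "eef_rot": TCP orientation; "ft_force": force on the tool from outside, world axes, zero at the start; "torque": the same for the moment, N m; "width": finger opening in m.
Only numpy, scipy, OpenCV 4.12 (cv2) and the standard library are available. Lean on these libraries where they do the work, as an engineer would, in place of code of your own. Each camera call takes 0.05 s, during which the arm holds its last target. There are 200 camera calls.

## Working session

There is one attempt and no reset: what is moved stays moved. The work goes in short steps, Python scripts to look and compute and a tool call to move; the robot and the scene stay as the last step left them, time stands still between calls to the robot, and variables do not carry over. Pictures are saved under pics/ and viewed, about 12 in all and at most 16, crops included, and the job is handed in when it is done.

Besides the shell and the picture viewer there is one more tool, called after "Call:" by a JSON object that holds its "method" and its "body". play_rows: Moves the arm, as the interface text tells. Shift numbers are shares of 0.2 m and turn numbers shares of 90 degrees, none past 1 either way. Its arguments: {"type":"object","properties":{"motion":{"type":"array","items":{"type":"array","items":{"type":"number"}}},"squeeze":{"type":"number"}},"required":["motion"]}

```bash
mkdir -p pics
cat > h.py <<'E'
import numpy as np, cv2
from bench import r, eyes, job
from scipy.spatial.transform import Rotation as Ro
N=["small_lid_center","square_lid_center","round_lid_center","oblong_lid_center","flask_mouth","square_pot_mouth","round_pot_mouth","oblong_pot_mouth"]
def onplane(c,xy,z):
    d=c["R"].T@np.linalg.solve(c["mtx"],[xy[0],xy[1],1.]); o=-c["R"].T@c["t"]
    return o+d*(z-o[2])/d[2]
def tri(obs):
    A=[];b=[]
    for c,xy in obs:
        d=c["R"].T@np.linalg.solve(c["mtx"],[xy[0],xy[1],1.]); d/=np.linalg.norm(d); o=-c["R"].T@c["t"]
        P=np.eye(3)-np.outer(d,d); A.append(P); b.append(P@o)
    return np.linalg.lstsq(np.vstack(A),np.hstack(b),rcond=None)[0]
def proj(c,X):
    p=c["mtx"]@(c["R"]@np.asarray(X)+c["t"]); return p[:2]/p[2]
def save(c,name): cv2.imwrite("pics/"+name,c["image"][:,:,::-1])
E
python3 - <<'E'
from h import *
s=r.read_state(); print(s["time"],s["ee_pos"],s["eef_rot"],s["width"])
cs={n:eyes.camera(n) for n in ("scene","top","wrist")}
for n,c in cs.items():
    save(c,n+"0.png"); print(n,-c["R"].T@c["t"],c["R"][2])
for l in N:
    ob=[]
    for n,c in cs.items():
        for d in eyes.landmark_of(c,l)[:2]: print(l,n,np.round(d["xy"],1),round(d["p"],2))
        d=eyes.landmark_of(c,l)
        if d and d[0]["p"]>.5 and n!="wrist": ob.append((c,d[0]["xy"]))
    if len(ob)>1: print("   TRI",tri(ob).round(4))
E
```

```text
0.0 [ 0.24941557 -0.5726413   0.22173875] [ 9.78972190e-01  2.03992451e-01 -1.96538776e-04 -7.01464842e-04] 0.08723172081911208
scene [1.13120512 0.56204312 0.61930389] [-0.60015123 -0.5814225  -0.54933266]
top [0.47663859 0.00225051 1.08214265] [ 0.06867368  0.00955579 -0.99759341]
wrist [ 0.32689111 -0.53864629  0.38414039] [-0.27971014 -0.1196783  -0.95259611]
small_lid_center scene [345.4 304.4] 0.74
small_lid_center scene [349.6 313.7] 0.27
small_lid_center top [256.  188.9] 0.67
   TRI [0.6436 0.1326 0.0779]
square_lid_center scene [350.2 314.7] 0.84
square_lid_center scene [479.5 287.3] 0.67
square_lid_center top [253.2 193.2] 0.63
   TRI [0.6393 0.1395 0.06  ]
round_lid_center scene [351.3 323.4] 0.86
round_lid_center top [254.4 192.6] 0.59
   TRI [0.6413 0.1408 0.0456]
oblong_lid_center scene [351.3 336.7] 0.59
oblong_lid_center scene [357.6 221.3] 0.25
oblong_lid_center top [259.7 194.8] 0.69
   TRI [0.6398 0.1365 0.0161]
flask_mouth scene [354.7 221.5] 0.91
flask_mouth scene [350.  314.8] 0.24
flask_mouth top [343.  297.9] 0.86
   TRI [ 0.4425 -0.0224  0.0596]
square_pot_mouth scene [480.7 288.7] 0.93
square_pot_mouth top [203.6 294.2] 0.75
square_pot_mouth top [257.1 187.6] 0.44
   TRI [0.4525 0.2378 0.0509]
round_pot_mouth scene [273.  193.7] 0.82
round_pot_mouth top [454.4 281.4] 0.64
   TRI [ 0.4643 -0.2246  0.0508]
oblong_pot_mouth scene [231.2 242.7] 0.62
oblong_pot_mouth top [413.6 193.6] 0.91
oblong_pot_mouth top [255.9 194. ] 0.66
   TRI [ 0.6288 -0.1548  0.0474]
```

View pics/scene0.png

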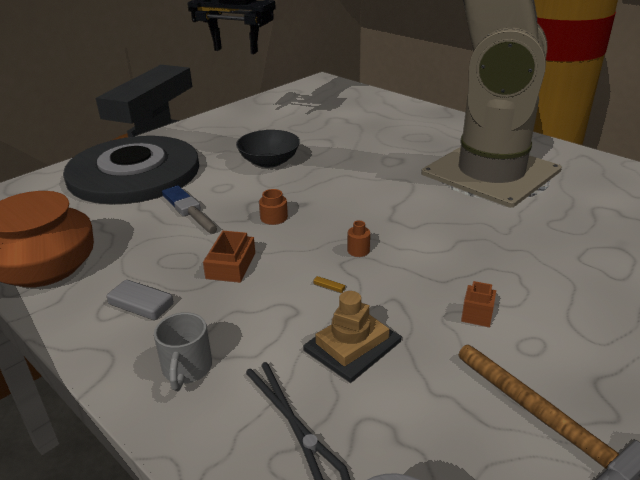

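View pics/top0.png

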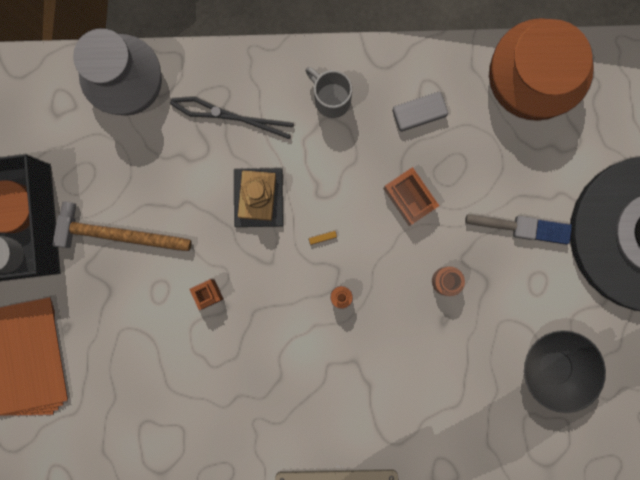

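The stack stands at top-view pixel (257,195). The flask is at (342,297), the square pot at (206,294), the round pot at (450,281) and the oblong pot at (411,196). All four agree with the triangulated points.

```bash
cat >> h.py <<'E'
def state():
    s=r.read_state(); R=Ro.from_quat(s["eef_rot"]); x=R.as_matrix()[:,0]
    print("t %.2f"%s["time"],"tcp",np.round(s["ee_pos"],4),"yaw %.2f"%np.degrees(np.arctan2(x[1],x[0])),"w %.4f"%s["width"],"F",np.round(s["ft_force"],1),"j7 %.2f"%s["joint_positions"][6])
    return s,R
def go(*T):
    """targets (x,y,z,yaw deg of tool x), all relative to present pose"""
    s,R=state()
    for x,y,z,yaw in T:
        Rt=Ro.from_euler("z",yaw,degrees=True)*Ro.from_euler("x",180,degrees=True)
        d=R.inv().apply(np.array([x,y,z])-s["ee_pos"])/.2
        w=(R.inv()*Rt).as_rotvec()/(np.pi/2)
        print("row",np.round(np.r_[d,w],4).tolist())
E
python3 - <<'E'
from h import *
c=eyes.camera("wrist"); print(c["mtx"])
go((.35,-.42,.28,50),(.45,-.27,.28,58))
E
```

```text
[[359.01551744   0.         318.58289953]
 [  0.         359.01551744 237.10988113]
 [  0.           0.           1.        ]]
t 2.60 tcp [ 0.2496 -0.573   0.2226] yaw 23.54 w 0.0868 F [-0.2 -0.3 -0. ] j7 -0.09
row [0.7656, -0.5009, -0.2872, 0.0, -0.0, -0.294]
row [1.5235, -0.9889, -0.2871, 0.0, -0.0, -0.3829]
```

Call:
{"method": "play_rows", "body": {"motion": [[0.3, -0.2, -0.12, 0, 0, -0.1, 100], [0.6, -0.4, -0.25, 0, 0, -0.2, 100], [0.9, -0.6, -0.29, 0, 0, -0.3, 100], [1, -0.75, -0.29, 0, 0, -0.38, 100], [1, -0.75, -0.29, 0, 0, -0.38, 100]]}}

```text
time: 3.22
ee_pos: [0.3757, -0.3516, 0.2817]
eef_rot: [0.874, 0.486, 0.001, 0.001]
ft_force: [-0.6, -1.2, -0.3]
width: 0.087
```

Run:
```python
from h import *
go((.47,-.21,.28,65),(.5,-.12,.28,75))
```

```text
t 3.23 tcp [ 0.3757 -0.3516  0.2817] yaw 58.21 w 0.0870 F [-0.6 -1.2 -0.3] j7 0.09
row [0.8504, 0.0277, 0.0089, 0.0013, -0.0001, -0.0755]
row [1.3119, -0.0819, 0.0088, 0.0013, 0.0, -0.1866]
```

Call:
{"method": "play_rows", "body": {"motion": [[0.25, 0, 0, 0, 0, -0.04, 100], [0.55, 0, 0, 0, 0, -0.08, 100], [0.85, 0, 0, 0, 0, -0.12, 100], [1, 0, 0, 0, 0, -0.12, 100], [1, 0, 0, 0, 0, -0.12, 100]]}}

```text
time: 3.85
ee_pos: [0.4808, -0.1847, 0.2805]
eef_rot: [0.826, 0.564, 0.0, -0.0]
ft_force: [0.5, -0.5, 0.8]
width: 0.0869
```

Run:
```python
from h import *
c=eyes.camera("wrist"); save(c,"w1.png")
for l in N[4:]:
    for d in eyes.landmark_of(c,l)[:2]: print(l,np.round(d["xy"]),round(d["p"],2),onplane(c,d["xy"],{"f":.06,"s":.055,"r":.056,"o":.05}[l[0]]).round(4))
go((.57,.02,.28,88),(.62,.11,.28,100))
```

```text
flask_mouth [217.  58.] 0.96 [ 0.4419 -0.0148  0.06  ]
round_pot_mouth [320. 235.] 0.64 [ 0.4693 -0.2192  0.056 ]
oblong_pot_mouth [442. 127.] 0.91 [ 0.63   -0.1562  0.05  ]
t 4.10 tcp [ 0.4792 -0.188   0.2805] yaw 68.39 w 0.0868 F [-0.5 -1.2  0.3] j7 -0.12
row [1.1341, 0.039, 0.0018, -0.0002, 0.0002, -0.2179]
row [1.6445, 0.1057, 0.0016, -0.0002, 0.0002, -0.3513]
```

View pics/w1.png

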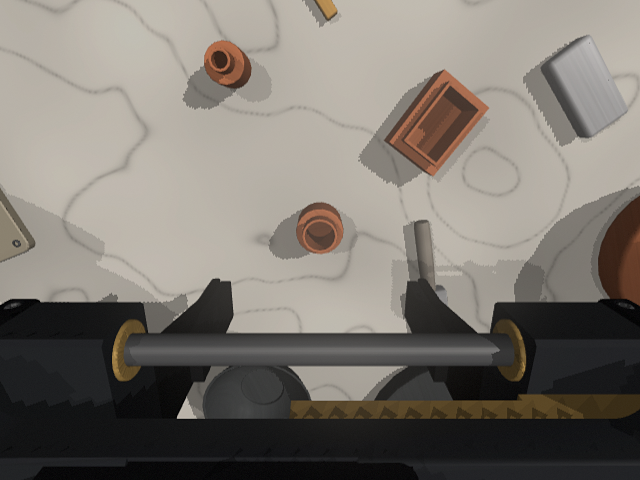

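The wrist view shows the round pot at (320,230), the oblong pot at (440,125) and the flask at (225,62). I'll move on to the stack.

Call:
{"method": "play_rows", "body": {"motion": [[0.25, 0, 0, 0, 0, -0.05, 100], [0.55, 0, 0, 0, 0, -0.12, 100], [0.85, 0.03, 0, 0, 0, -0.2, 100], [1, 0.03, 0, 0, 0, -0.25, 100], [1, 0.03, 0, 0, 0, -0.25, 100]]}}

```text
time: 4.72
ee_pos: [0.5589, -0.0008, 0.2803]
eef_rot: [0.699, 0.715, 0.0, -0.0]
ft_force: [-0.3, -0.5, 0.2]
width: 0.0871
```

Run:
```python
from h import *
go((.64,.137,.25,100))
```

```text
t 4.72 tcp [ 0.5589 -0.0008  0.2803] yaw 91.23 w 0.0871 F [-0.3 -0.5  0.2] j7 -0.16
row [0.6799, 0.4204, 0.1522, -0.0001, -0.0007, -0.0975]
```

Call:
{"method": "play_rows", "body": {"motion": [[0.25, 0.15, 0.05, 0, 0, -0.04, 100], [0.5, 0.3, 0.1, 0, 0, -0.08, 100], [0.68, 0.42, 0.15, 0, 0, -0.1, 100], [0.68, 0.42, 0.15, 0, 0, -0.1, 100], [0.68, 0.42, 0.15, 0, 0, -0.1, 100]]}}

```text
time: 5.35
ee_pos: [0.6404, 0.1326, 0.2504]
eef_rot: [0.644, 0.765, -0.001, 0.0]
ft_force: [-0.5, -0.3, -0.4]
width: 0.0871
```

Run:
```python
from h import *
state(); c=eyes.camera("wrist"); save(c,"w2.png")
b=c["image"][60:300,160:480]; cv2.imwrite("pics/w2c.png",cv2.resize(b,None,fx=2.5,fy=2.5,interpolation=cv2.INTER_CUBIC)[:,:,::-1])
for l,z in zip(N[:4],(.082,.062,.042,.022)):
    print(l,proj(c,(.64,.137,z+.01)).round())
    for d in eyes.landmark_of(c,l)[:1]: print("lm",np.round(d["xy"],1),round(d["p"],2),onplane(c,d["xy"],z).round(4))
    for d in eyes.regions_of(c,l)[:1]: 
        m=d["region"].astype(np.uint8); k=max(cv2.findContours(m,0,2)[0],key=cv2.contourArea)
        print("reg",round(d["p"],2),m.sum(),np.round(d["xy"],1),cv2.minAreaRect(k))
```

```text
t 5.35 tcp [0.6404 0.1326 0.2504] yaw 99.85 w 0.0871 F [-0.5 -0.3 -0.4] j7 -0.29
small_lid_center [319. 214.]
lm [315.9 212.2] 0.74 [0.6374 0.136  0.082 ]
reg 0.66 1023 [319.5 213.2] ((318.5, 214.0), (36.0, 33.0), 90.0)
square_lid_center [319. 209.]
lm [320.5 205.7] 0.73 [0.6414 0.1385 0.062 ]
reg 0.77 795 [322.7 196. ] ((319.015380859375, 205.62310791015625), (42.916019439697266, 41.05549621582031), 82.87498474121094)
round_lid_center [319. 205.]
lm [271.2 425.1] 0.3 [ 0.6292 -0.1642  0.042 ]
reg 0.96 719 [330.8 185.6] ((329.27447509765625, 190.3216552734375), (54.61525344848633, 27.81527328491211), 36.43085861206055)
oblong_lid_center [319. 201.]
lm [319.1 209.2] 0.51 [0.6423 0.1254 0.022 ]
reg 0.75 2742 [306.5 180.4] ((319.69281005859375, 195.1711883544922), (85.26029205322266, 62.2407341003418), 15.037816047668457)
```

View pics/w2c.png

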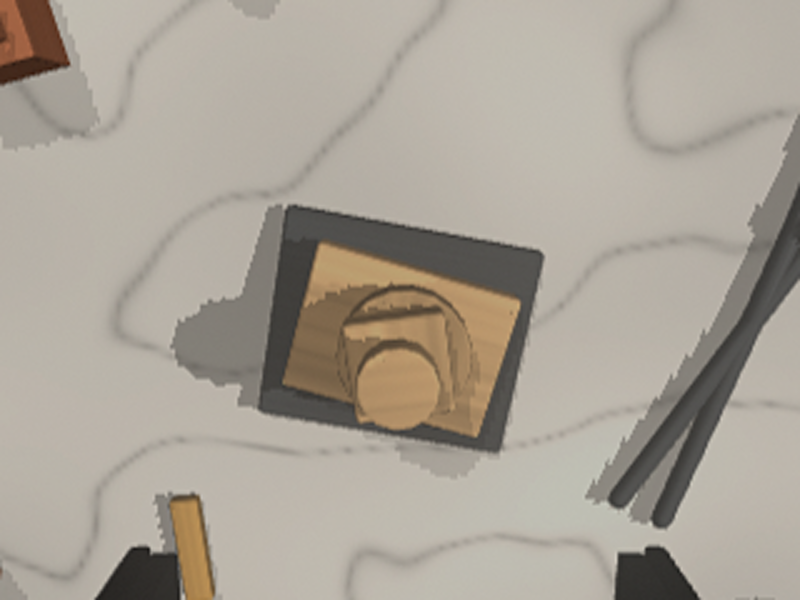

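The small lid's top disc is at wrist pixel (319,214), which puts it at about (0.640, 0.137). I'll go lower for one closer check.

Call:
{"method": "play_rows", "body": {"motion": [[0, 0.02, 0.25, 0, 0, 0, 65], [0, 0.02, 0.5, 0, 0, 0, 65], [0, 0.02, 0.6, 0, 0, 0, 65], [0, 0.02, 0.6, 0, 0, 0, 65]]}}

```text
time: 6.3
ee_pos: [0.6437, 0.1355, 0.1301]
eef_rot: [0.642, 0.766, -0.001, -0.001]
ft_force: [0.2, 0.1, 1.3]
width: 0.0592
```

```bash
cat >> h.py <<'E'
def reg(c,l,z,show=True):
    """topmost region of label -> centre by enclosing rect/circle at plane z, and world polygon rect"""
    L=eyes.regions_of(c,l)
    if not L: print(l,"none"); return
    d=L[0]; m=d["region"].astype(np.uint8); k=max(cv2.findContours(m,0,1)[0],key=cv2.contourArea)[:,0]
    W=np.array([onplane(c,p,z)[:2] for p in k])*1000
    (cx,cy),(a,b),th=cv2.minAreaRect(W.astype(np.float32)); (ex,ey),rad=cv2.minEnclosingCircle(W.astype(np.float32))
    print(l,"p%.2f"%d["p"],"rect",np.round([cx,cy,a,b,th],1),"circ",np.round([ex,ey,rad],1))
    return W
E
python3 - <<'E'
from h import *
c=eyes.camera("wrist"); save(c,"w3.png"); reg(c,N[0],.092)
for q in ((.64,.137,.092),): print(proj(c,q))
b=c["image"][100:340,160:480]; cv2.imwrite("pics/w3c.png",cv2.resize(b,None,fx=2,fy=2,interpolation=cv2.INTER_CUBIC)[:,:,::-1])
go((.64,.137,.077,100))
E
```

```text
small_lid_center p0.68 rect [640.3 138.7  35.8  30.3  87.3] circ [640.3 138.7  18. ]
[312.48477842 266.66318611]
t 6.40 tcp [0.6451 0.1361 0.1327] yaw 100.03 w 0.0575 F [-0.3  0.3  0.3] j7 -0.33
row [0.0087, -0.0248, 0.2784, 0.0017, -0.0002, 0.0004]
```

View pics/w3c.png

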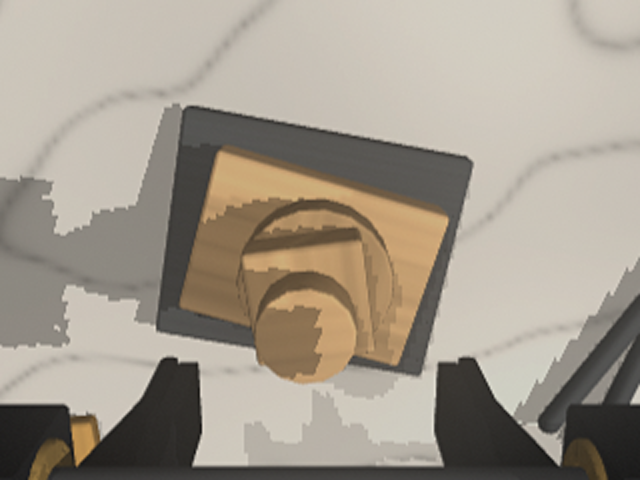

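The disc centre is at full-image pixel (313,267.5), confirming (0.640, 0.137). I'll descend and grip.

Call:
{"method": "play_rows", "body": {"motion": [[0.01, -0.025, 0.15, 0, 0, 0, 65], [0.01, -0.025, 0.25, 0, 0, 0, 65], [0.01, -0.025, 0.278, 0, 0, 0, 65], [0.01, -0.025, 0.278, 0, 0, 0, 65]], "squeeze": 15}}

```text
time: 6.9
ee_pos: [0.6392, 0.1368, 0.0755]
eef_rot: [0.643, 0.766, 0.0, 0.0]
ft_force: [-0.7, -0.7, 0.1]
width: 0.0566
```

Call:
{"method": "play_rows", "body": {"motion": [[0, 0, 0, 0, 0, 0, 20], [0, 0, 0, 0, 0, 0, 20], [0, 0, 0, 0, 0, 0, 20], [0, 0, 0, 0, 0, 0, 20], [0, 0, 0, 0, 0, 0, 20]], "squeeze": 15}}

```text
time: 7.52
ee_pos: [0.639, 0.1367, 0.0753]
eef_rot: [0.643, 0.766, 0.0, 0.0]
ft_force: [-0.7, 0.1, 2.1]
width: 0.0315
```

Call:
{"method": "play_rows", "body": {"motion": [[0, 0, -0.06, 0, 0, 0, 20], [0, 0, -0.2, 0, 0, 0, 20], [-0.12, -0.2, -0.4, 0, 0, 0.02, 20], [-0.3, -0.45, -0.45, 0, 0, 0.05, 20], [-0.5, -0.7, -0.45, 0, 0, 0.08, 20]], "squeeze": 15}}

```text
time: 8.15
ee_pos: [0.5187, 0.0143, 0.1665]
eef_rot: [0.69, 0.724, 0.001, 0.001]
ft_force: [-0.3, -1.0, 0.0]
width: 0.0313
```

Run:
```python
from h import *
go((.442,-.075,.165,87))
```

```text
t 8.15 tcp [0.5187 0.0143 0.1665] yaw 92.79 w 0.0313 F [-0.3 -1.   0. ] j7 -0.18
row [-0.4275, -0.405, 0.0065, 0.0016, 0.0002, 0.0644]
```

Call:
{"method": "play_rows", "body": {"motion": [[-0.2, -0.19, 0, 0, 0, 0.03, 20], [-0.38, -0.37, 0, 0, 0, 0.06, 20], [-0.42, -0.4, 0, 0, 0, 0.06, 20], [-0.42, -0.4, 0, 0, 0, 0.06, 20], [-0.42, -0.4, 0, 0, 0, 0.06, 20]]}}

```text
time: 8.78
ee_pos: [0.4445, -0.0715, 0.1653]
eef_rot: [0.722, 0.692, 0.0, 0.0]
ft_force: [-0.6, 0.7, -0.6]
width: 0.0314
```

```bash
cat >> h.py <<'E'
def lm(c,l,z):
    for d in eyes.landmark_of(c,l)[:1]: print("lm",l,np.round(d["xy"],1),round(d["p"],2),onplane(c,d["xy"],z).round(4)); return d["xy"]
def crop(c,xy,name,h=80,f=4):
    x,y=[int(round(v)) for v in xy]; x0=max(0,x-h); y0=max(0,y-h); b=c["image"][y0:y+h,x0:x+h]
    print("crop",name,"origin",x0,y0,"x",f); cv2.imwrite("pics/"+name,cv2.resize(b,None,fx=f,fy=f,interpolation=cv2.INTER_CUBIC)[:,:,::-1])
E
python3 - <<'E'
from h import *
state(); c=eyes.camera("wrist"); save(c,"w4.png"); lm(c,N[4],.06); reg(c,N[0],.092)
t=eyes.camera("top"); s=eyes.camera("scene")
a=eyes.landmark_of(t,N[4]); b=eyes.landmark_of(s,N[4]); k=eyes.landmark_of(c,N[4])
for n,L in (("t",a),("s",b),("w",k)): print(n,[(np.round(d["xy"],1),round(d["p"],2)) for d in L[:1]])
if b and k: print("w+s",tri([(c,k[0]["xy"]),(s,b[0]["xy"])]).round(4))
E
```

```text
t 8.78 tcp [ 0.4445 -0.0715  0.1653] yaw 87.57 w 0.0314 F [-0.6  0.7 -0.6] j7 0.01
lm flask_mouth [315.1 168.5] 0.87 [ 0.4444 -0.0188  0.06  ]
small_lid_center p0.95 rect [ 442.4 -113.2   49.5   49.9   88.9] circ [ 441.8 -117.5   29.3]
t [(array([341.8, 293.2]), 0.64)]
s [(array([356. , 223.5]), 0.66)]
w [(array([315.1, 168.5]), 0.87)]
w+s [ 0.4444 -0.0193  0.0576]
```

View pics/w4.png

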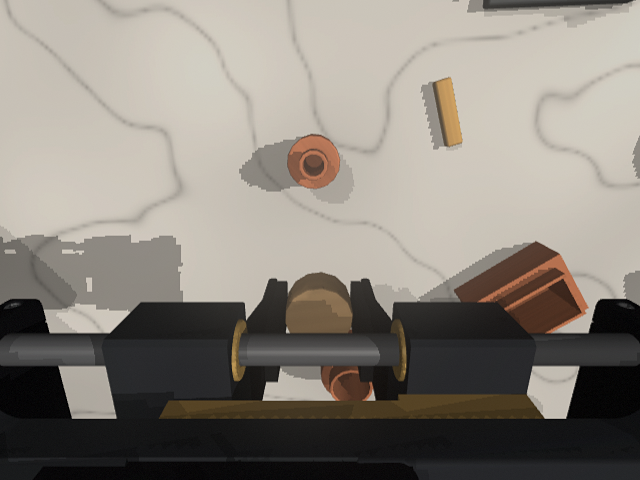

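```bash
cat >> h.py <<'E'
def shapes(c,name,polys,center,h=60,f=7):
    x,y=[int(round(v)) for v in center]; x0=max(0,x-h);y0=max(0,y-h)
    b=cv2.resize(c["image"][y0:y+h,x0:x+h],None,fx=f,fy=f,interpolation=cv2.INTER_CUBIC)[:,:,::-1].copy()
    col=[(0,255,0),(255,0,0),(255,255,0),(255,0,255)]
    for i,P in enumerate(polys):
        q=np.array([(proj(c,p)-[x0,y0]+.5)*f for p in P]).round().astype(np.int32); cv2.polylines(b,[q],True,col[i%4],1)
    cv2.imwrite("pics/"+name,b); print(name,b.shape)
def circ(x,y,z,rad): a=np.linspace(0,2*np.pi,60); return np.c_[x+rad*np.cos(a),y+rad*np.sin(a),0*a+z]
def rect(x,y,z,a,b,yaw):
    R=Ro.from_euler("z",yaw,degrees=True).as_matrix(); return np.array([[a/2,b/2,0],[a/2,-b/2,0],[-a/2,-b/2,0],[-a/2,b/2,0]])@R.T+[x,y,z]
E
python3 - <<'E'
from h import *
c=eyes.camera("wrist"); x,y=.4447,-.0175
shapes(c,"w4o.png",[circ(x,y,.06,.011),circ(x,y,.042,.021),circ(x,y,0.06,.008)],(314,165),h=40,f=8)
E
```

```text
w4o.png (640, 640, 3)
```

View pics/w4o.png

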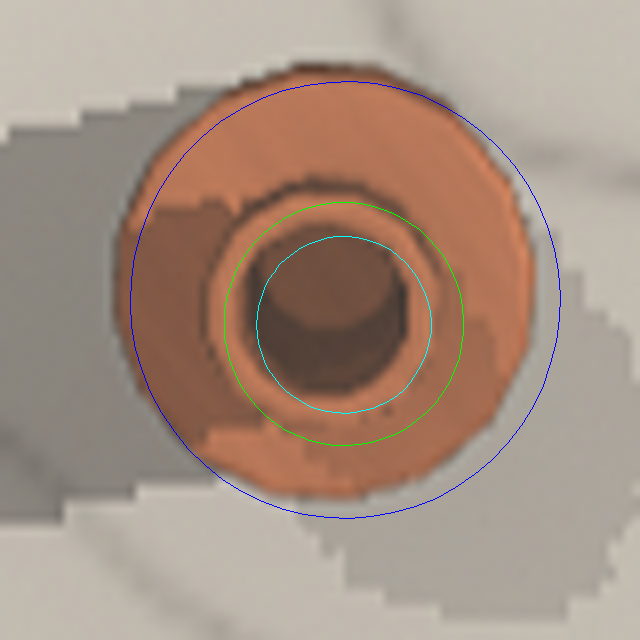

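Run:
```python
from h import *
s,R=state(); c=eyes.camera("wrist"); p=s["ee_pos"]
for dz in (.0165,-.0033):
    q=np.array([proj(c,v) for v in circ(p[0],p[1],p[2]+dz,.016)]); print(dz,"cols",q[:,0].min().round(1),q[:,0].max().round(1),"rows",q[:,1].min().round(1),q[:,1].max().round(1))
m=eyes.regions_of(c,N[0])[0]["region"]; ys,xs=np.where(m); print("region rows",ys.min(),ys.max(),"cols",xs.min(),xs.max())
shapes(c,"w4p.png",[circ(p[0],p[1],p[2]+dz,.016) for dz in (.0165,-.0033)],(319,310),h=60,f=6)
go((.4427,-.016,.10,87.6),(.4427,-.016,.0655,87.6))
```

```text
t 9.22 tcp [ 0.4437 -0.0727  0.1649] yaw 87.46 w 0.0311 F [-0.3  0.1 -0.6] j7 0.01
0.0165 cols 283.2 353.0 rows 284.8 346.6
-0.0033 cols 286.9 349.5 rows 267.7 324.2Traceback (most recent call last):
  File "<stdin>", line 5, in <module>
IndexError: list index out of range
```

Run:
```python
from h import *
s,R=state(); c=eyes.camera("wrist"); p=s["ee_pos"]
shapes(c,"w4p.png",[circ(p[0],p[1],p[2]+dz,.016) for dz in (.0165,-.0033)],(319,310),h=60,f=6)
go((.4427,-.016,.10,87.6),(.4427,-.016,.0655,87.6))
```

```text
t 9.32 tcp [ 0.4436 -0.0728  0.1649] yaw 87.44 w 0.0314 F [0.8 0.4 0.2] j7 0.01
w4p.png (720, 720, 3)
t 9.38 tcp [ 0.4437 -0.0729  0.1649] yaw 87.44 w 0.0314 F [ 0.2 -0.  -0.4] j7 0.01
row [0.2838, -0.0175, 0.3247, 0.0, 0.0, -0.0018]
row [0.2838, -0.0175, 0.4972, 0.0, 0.0, -0.0018]
```

View pics/w4p.png

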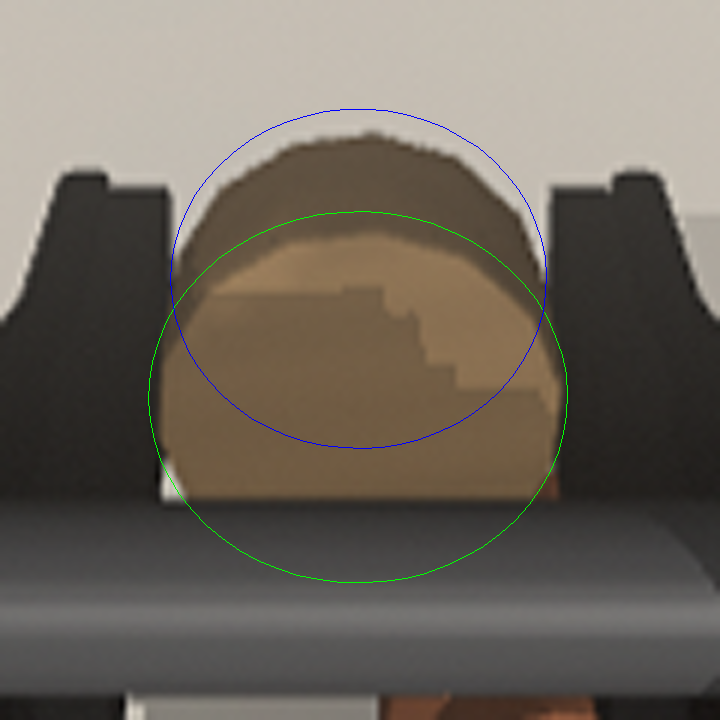

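The lid in the grip appears about 2 mm back along tool x. The same correction holds whether that is camera bias or grip offset, so I'll add 2 mm when placing.

Call:
{"method": "play_rows", "body": {"motion": [[0.15, -0.01, 0.1, 0, 0, 0, 20], [0.295, -0.017, 0.25, 0, 0, 0, 20], [0.295, -0.017, 0.4, 0, 0, 0, 20], [0.295, -0.017, 0.46, 0, 0, 0, 20], [0.295, -0.017, 0.46, 0, 0, 0, 20]]}}

```text
time: 10.0
ee_pos: [0.4426, -0.014, 0.0728]
eef_rot: [0.723, 0.691, -0.0, -0.0]
ft_force: [-0.0, 0.4, 0.2]
width: 0.0313
```

Run:
```python
from h import *
go((.4427,-.014,.0640,87.5))
```

```text
t 10.00 tcp [ 0.4426 -0.014   0.0728] yaw 87.41 w 0.0313 F [-0.   0.4  0.2] j7 -0.20
row [0.0002, 0.0005, 0.0438, -0.0007, -0.0002, -0.001]
```

Call:
{"method": "play_rows", "body": {"motion": [[0, 0, 0.03, 0, 0, 0, 20], [0, 0, 0.044, 0, 0, 0, 20], [0, 0, 0.044, 0, 0, 0, 20], [0, 0, 0.044, 0, 0, 0, 20]]}}

```text
time: 10.5
ee_pos: [0.443, -0.0138, 0.0644]
eef_rot: [0.723, 0.691, 0.0, 0.0]
ft_force: [-0.5, 0.3, -0.2]
width: 0.0315
```

Call:
{"method": "play_rows", "body": {"motion": [[0, 0, 0.005, 0, 0, 0, 20], [0, 0, 0.005, 0, 0, 0, 60], [0, 0, 0.005, 0, 0, 0, 60], [0, 0, 0.005, 0, 0, 0, 60], [0, 0, 0.005, 0, 0, 0, 60]]}}

```text
time: 11.12
ee_pos: [0.4429, -0.0137, 0.0632]
eef_rot: [0.723, 0.691, 0.0, 0.0]
ft_force: [0.8, 0.1, -1.4]
width: 0.0515
```

Call:
{"method": "play_rows", "body": {"motion": [[0, 0, -0.1, 0, 0, 0, 60], [0, 0, -0.3, 0, 0, 0, 70], [-0.1, 0, -0.55, 0, 0, 0, 80], [-0.2, 0, -0.65, 0, 0, 0, 80], [-0.2, 0, -0.65, 0, 0, 0, 80]]}}

```text
time: 11.75
ee_pos: [0.4418, -0.055, 0.1944]
eef_rot: [0.724, 0.69, 0.001, 0.001]
ft_force: [0.0, 0.0, -0.9]
width: 0.0692
```

Run:
```python
from h import *
state(); c=eyes.camera("wrist"); save(c,"w5.png"); reg(c,N[0],.08); lm(c,N[0],.07)
s=eyes.camera("scene"); L=eyes.landmark_of(s,N[0]); k=eyes.landmark_of(c,N[0])
if L and k: print(tri([(s,L[0]["xy"]),(c,k[0]["xy"])]))
shapes(c,"w5o.png",[circ(.4427,-.016,.08,.016),circ(.4427,-.016,.042,.021)],proj(c,(.4427,-.016,.06)),h=45,f=7)
go((.59,.1,.22,100),(.64,.085,.22,100))
```

```text
t 11.75 tcp [ 0.4418 -0.055   0.1944] yaw 87.29 w 0.0692 F [ 0.   0.  -0.9] j7 -0.01
small_lid_center p0.93 rect [442.5 -13.9  31.6  30.1  87.2] circ [442.9 -14.1  16.2]
lm small_lid_center [319.9 183.4] 0.78 [ 0.4451 -0.0168  0.07  ]
[ 0.44494463 -0.01766173  0.06342204]
w5o.png (630, 630, 3)
t 12.05 tcp [ 0.4407 -0.0529  0.1922] yaw 87.51 w 0.0699 F [ 0.1 -0.7 -0.5] j7 -0.01
row [0.7964, 0.7125, -0.1395, -0.0009, -0.0004, -0.1388]
row [0.7324, 0.9656, -0.1399, -0.0009, -0.0004, -0.1388]
```

View pics/w5o.png

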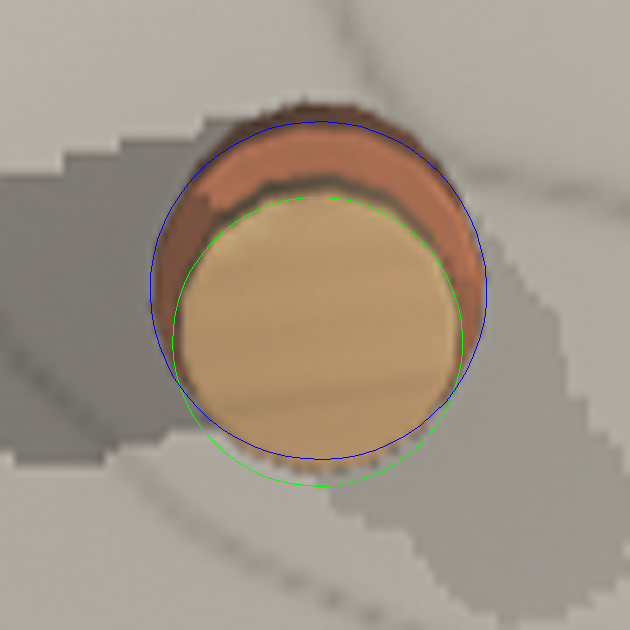

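The small lid lies on the flask centred to within about 1 mm. Next is the square lid.

Call:
{"method": "play_rows", "body": {"motion": [[0.2, 0.25, -0.05, 0, 0, -0.04, 90], [0.45, 0.55, -0.05, 0, 0, -0.08, 90], [0.7, 0.85, -0.05, 0, 0, -0.12, 90], [0.8, 0.96, 0, 0, 0, -0.14, 90], [0.8, 0.96, 0, 0, 0, -0.14, 90]]}}

```text
time: 12.68
ee_pos: [0.6401, 0.1023, 0.1888]
eef_rot: [0.64, 0.768, -0.001, -0.004]
ft_force: [-0.5, -1.4, 0.1]
width: 0.0785
```

Call:
{"method": "play_rows", "body": {"motion": [[0, 0, 0, 0, 0, 0, 70], [0, 0, 0, 0, 0, 0, 70]]}}

```text
time: 12.92
ee_pos: [0.6397, 0.0964, 0.1939]
eef_rot: [0.643, 0.766, -0.0, 0.001]
ft_force: [-0.7, -0.4, 1.1]
width: 0.066
```

```bash
cat >> h.py <<'E'
def fitrect(c,l,z,a,b):
    """fit a x b rectangle on plane z to region outline (IoU by dense search)"""
    W=reg(c,l,z)
    return W
E
python3 - <<'E'
from h import *
s,R=state(); c=eyes.camera("wrist"); save(c,"w6.png"); reg(c,N[1],.072); reg(c,N[2],.052); reg(c,N[3],.032)
lm(c,N[1],.062)
crop(c,proj(c,(.64,.137,.07)),"w6c.png",h=50,f=8)
go((.64,.137,.06,100))
E
```

```text
t 12.93 tcp [0.6397 0.0964 0.1939] yaw 99.96 w 0.0660 F [-0.7 -0.4  1.1] j7 -0.27
square_lid_center p0.89 rect [640.  139.3  39.5  41.   17.7] circ [639.8 139.   26.6]
round_lid_center p0.78 rect [634.  161.9  34.2   8.6  17.2] circ [635.  158.8  17.1]
oblong_lid_center p0.61 rect [640.2 141.   64.1  89.5  83.5] circ [640.2 140.9  53.7]
lm square_lid_center [329.8 178. ] 0.67 [0.642  0.1389 0.062 ]
crop w6c.png origin 277 131 x 8
t 13.18 tcp [0.64   0.0968 0.1939] yaw 99.98 w 0.0614 F [0.1 0.6 0.3] j7 -0.27
row [0.1988, 0.0341, 0.6692, 0.0007, 0.0006, -0.0002]
```

View pics/w6c.png

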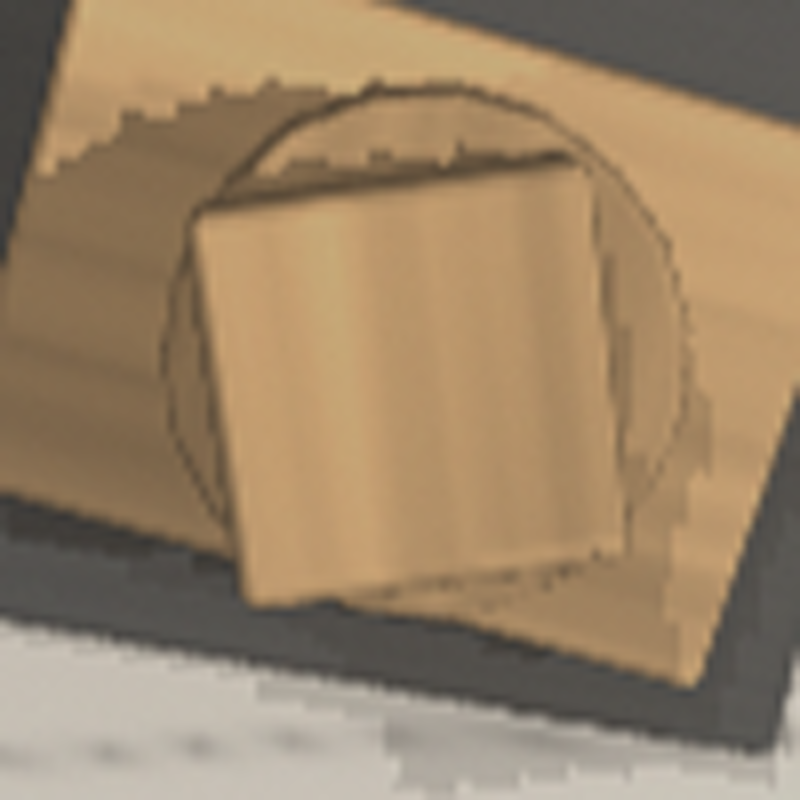

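The square's top corners in the crop are (200,212), (585,170), (625,548) and (250,605).

```bash
cat >> h.py <<'E'
def corners(c,pts,o,f,z):
    W=np.array([onplane(c,np.array(p)/f+o,z)[:2] for p in pts])*1000; n=len(W)
    e=np.roll(W,-1,0)-W; L=np.hypot(*e.T); a=np.degrees(np.arctan2(e[:,1],e[:,0]))
    print("ctr",W.mean(0).round(1),"sides",L.round(1),"ang",a.round(1),"mod90",(a%90).round(1))
E
python3 - <<'E'
from h import *
c=eyes.camera("wrist")
corners(c,[(200,212),(585,170),(625,548),(250,605)],np.array([277,131])-.5+.5/8,8,.072)
t=eyes.camera("top")
reg(t,N[5],.055);lm(t,N[5],.055);lm(c,N[5],.055)
E
```

```text
ctr [640.7 139.7] sides [37.4 37.4 38.2 39.2] ang [  16.   -72.4 -161.2  106.5] mod90 [16.  17.6 18.8 16.5]
square_pot_mouth p0.56 rect [455.  230.6  46.3  51.9  25.3] circ [456.2 229.9  31.7]
lm square_pot_mouth [201.6 295.3] 0.81 [0.4518 0.2388 0.055 ]
```

Run:
```python
from h import *
go((.6403,.1393,.13,107.3),(.6403,.1393,.057,107.3))
```

```text
t 13.43 tcp [0.64   0.0974 0.1933] yaw 100.03 w 0.0611 F [ 0.3 -0.6 -0.1] j7 -0.27
row [0.206, 0.0377, 0.3164, 0.0001, 0.0001, -0.0808]
row [0.2061, 0.0376, 0.6814, 0.0001, 0.0001, -0.0808]
```

Call:
{"method": "play_rows", "body": {"motion": [[0.12, 0.02, 0.15, 0, 0, -0.04, 75], [0.206, 0.038, 0.32, 0, 0, -0.08, 75], [0.206, 0.038, 0.5, 0, 0, -0.081, 75], [0.206, 0.038, 0.65, 0, 0, -0.081, 75], [0.206, 0.038, 0.681, 0, 0, -0.081, 75]]}}

```text
time: 14.05
ee_pos: [0.6392, 0.139, 0.0549]
eef_rot: [0.592, 0.806, -0.001, -0.001]
ft_force: [0.6, -0.3, 0.8]
width: 0.0651
```

Call:
{"method": "play_rows", "body": {"motion": [[0, 0, 0, 0, 0, 0, 75], [0, 0, 0, 0, 0, 0, 30], [0, 0, 0, 0, 0, 0, 30], [0, 0, 0, 0, 0, 0, 30], [0, 0, 0, 0, 0, 0, 30]], "squeeze": 15}}

```text
time: 14.68
ee_pos: [0.6406, 0.1394, 0.0574]
eef_rot: [0.593, 0.806, 0.0, 0.0]
ft_force: [-1.1, -0.5, 2.7]
width: 0.04
```

Call:
{"method": "play_rows", "body": {"motion": [[0, 0, -0.06, 0, 0, 0, 30], [0, 0, -0.2, 0, 0, 0, 30], [0.12, -0.2, -0.4, 0, 0, -0.03, 30], [0.3, -0.45, -0.54, 0, 0, -0.06, 30], [0.45, -0.71, -0.54, 0, 0, -0.085, 30]]}}

```text
time: 15.3
ee_pos: [0.4796, 0.1843, 0.1673]
eef_rot: [0.537, 0.844, 0.001, 0.001]
ft_force: [0.4, 1.3, 1.1]
width: 0.0397
```

Call:
{"method": "play_rows", "body": {"motion": [[0, 0, 0, 0, 0, 0, 30], [0, 0, 0, 0, 0, 0, 30], [0, 0, 0, 0, 0, 0, 30]]}}

```text
time: 15.68
ee_pos: [0.4813, 0.1822, 0.1651]
eef_rot: [0.538, 0.843, 0.0, -0.0]
ft_force: [-0.7, -1.1, -0.4]
width: 0.0398
```

Run:
```python
from h import *
s,R=state(); c=eyes.camera("wrist"); save(c,"w7.png"); reg(c,N[5],.055); p=lm(c,N[5],.055)
crop(c,p,"w7c.png",h=45,f=9)
```

```text
t 15.68 tcp [0.4813 0.1822 0.1651] yaw 114.89 w 0.0398 F [-0.7 -1.1 -0.4] j7 -0.18
square_pot_mouth p0.84 rect [453.4 240.7  41.9  41.9  24.5] circ [453.6 240.9  28.9]
lm square_pot_mouth [317.1 150.9] 0.59 [0.4535 0.2407 0.055 ]
crop w7c.png origin 272 106 x 9
```

View pics/w7c.png

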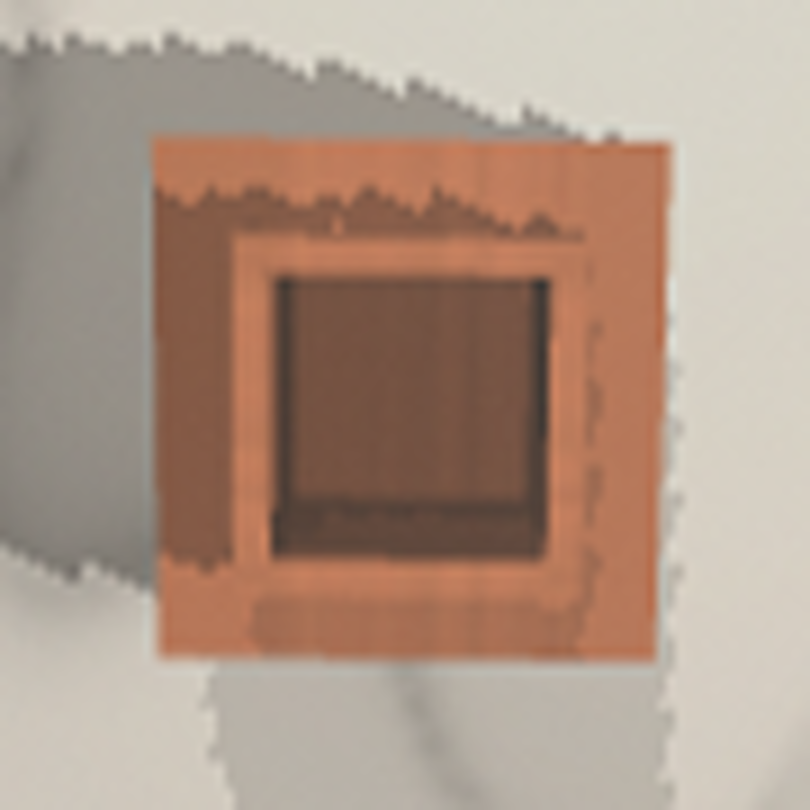

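The mouth's inner corners are (275,276), (549,276), (546,557) and (272,557), nearly square to the tool.

Run:
```python
from h import *
c=eyes.camera("wrist"); o=np.array([272,106])-.5+.5/9
corners(c,[(275,276),(549,276),(546,557),(272,557)],o,9,.055)
corners(c,[(155,138),(670,145),(656,660),(160,658)],o,9,.04)
s=eyes.camera("scene"); L=eyes.landmark_of(s,N[5]); k=eyes.landmark_of(c,N[5]); print(tri([(s,L[0]["xy"]),(c,k[0]["xy"])]).round(4))
st,R=state(); p=st["ee_pos"]; x=R.as_matrix()[:,0]
reg(c,N[1],.18)
# held lid far edges: predicted rows for offset 0
for dz in (.015,-.005): print(dz,proj(c,p+x*.02+[0,0,dz]).round(1))
g=c["image"][255:330,319].astype(int); print(g.tolist()[::3])
```

```text
ctr [453.2 240.3] sides [22.2 22.5 22.8 22.5] ang [  24.9  -65.1 -155.1  113.5] mod90 [24.9 24.9 24.9 23.5]
ctr [453.1 240.2] sides [43.5 43.5 44.  43.9] ang [  24.2  -65.4 -155.3  114. ] mod90 [24.2 24.6 24.7 24. ]
[0.4543 0.2399 0.0494]
t 16.02 tcp [0.4803 0.1826 0.1647] yaw 114.97 w 0.0400 F [ 0.4  0.3 -0. ] j7 -0.18
square_lid_center p0.75 rect [477.7 190.2  39.2  35.7  24.9] circ [478.5 188.9  25.3]
0.015 [316.6 274.1]
-0.005 [316.8 258. ]
[[207, 199, 189], [206, 199, 187], [178, 171, 159], [105, 88, 70], [106, 90, 70], [106, 89, 69], [101, 85, 66], [125, 102, 77], [136, 112, 82], [139, 113, 83], [139, 114, 83], [138, 112, 82], [137, 111, 81], [136, 110, 79], [136, 111, 80], [136, 110, 80], [135, 109, 79], [133, 109, 78], [133, 108, 77], [134, 108, 78], [133, 108, 78], [133, 108, 78], [132, 107, 76], [131, 106, 75], [130, 104, 75]]
```

Run:
```python
from h import *
go((.453,.2408,.08,114.5),(.453,.2408,.0615,114.5))
```

```text
t 16.07 tcp [0.4802 0.1826 0.1647] yaw 114.97 w 0.0399 F [ 0.2 -0.2 -1.1] j7 -0.18
row [0.3213, -0.0005, 0.4238, -0.0001, -0.0002, 0.0053]
row [0.3212, -0.0005, 0.5163, -0.0001, -0.0002, 0.0053]
```

Call:
{"method": "play_rows", "body": {"motion": [[0.15, 0, 0.1, 0, 0, 0.005, 30], [0.321, 0, 0.25, 0, 0, 0.005, 30], [0.321, 0, 0.4, 0, 0, 0.005, 30], [0.321, 0, 0.49, 0, 0, 0.005, 30], [0.321, 0, 0.49, 0, 0, 0.005, 30]]}}

```text
time: 16.7
ee_pos: [0.4527, 0.2401, 0.066]
eef_rot: [0.541, 0.841, -0.001, -0.001]
ft_force: [0.1, -1.0, 0.2]
width: 0.04
```

Run:
```python
from h import *
go((.453,.2408,.0605,114.5))
```

```text
t 16.70 tcp [0.4527 0.2401 0.066 ] yaw 114.49 w 0.0400 F [ 0.1 -1.   0.2] j7 -0.42
row [0.0027, 0.0027, 0.0277, -0.0013, -0.0001, -0.0001]
```

Call:
{"method": "play_rows", "body": {"motion": [[0.002, 0.002, 0.02, 0, 0, 0, 30], [0.002, 0.002, 0.026, 0, 0, 0, 30], [0.002, 0.002, 0.026, 0, 0, 0, 30]]}}

```text
time: 17.08
ee_pos: [0.4536, 0.2413, 0.0621]
eef_rot: [0.541, 0.841, 0.0, 0.0]
ft_force: [0.6, 0.5, -0.9]
width: 0.0398
```

Call:
{"method": "play_rows", "body": {"motion": [[0, 0, 0, 0, 0, 0, 70], [0, 0, 0, 0, 0, 0, 70], [0, 0, 0, 0, 0, 0, 70], [0, 0, -0.03, 0, 0, 0, 70]]}}

```text
time: 17.58
ee_pos: [0.453, 0.2412, 0.0676]
eef_rot: [0.541, 0.841, -0.0, -0.0]
ft_force: [0.4, -0.4, -0.3]
width: 0.0599
```

Call:
{"method": "play_rows", "body": {"motion": [[0, 0, -0.15, 0, 0, 0, 70], [0, 0, -0.35, 0, 0, 0, 80], [-0.2, 0, -0.6, 0, 0, 0, 80], [-0.25, 0, -0.65, 0, 0, 0, 80], [-0.25, 0, -0.65, 0, 0, 0, 80]]}}

```text
time: 18.2
ee_pos: [0.4745, 0.1952, 0.198]
eef_rot: [0.542, 0.841, 0.0, 0.001]
ft_force: [0.1, 0.6, -0.5]
width: 0.0697
```

Run:
```python
from h import *
state(); c=eyes.camera("wrist"); save(c,"w8.png"); reg(c,N[1],.075)
s=eyes.camera("scene"); L=eyes.landmark_of(s,N[1]); k=eyes.landmark_of(c,N[1])
if L and k: print(tri([(s,L[0]["xy"]),(c,k[0]["xy"])]).round(4),L[0]["p"],k[0]["p"])
go((.64,.095,.19,100))
```

```text
t 18.20 tcp [0.4745 0.1952 0.198 ] yaw 114.42 w 0.0697 F [ 0.1  0.6 -0.5] j7 -0.19
square_lid_center p0.70 rect [453.8  -8.6   9.9  39.9   2.8] circ [451.5  -8.8  19.9]
[0.4534 0.2409 0.0677] 0.81 0.78
t 18.45 tcp [0.473  0.1965 0.1966] yaw 114.63 w 0.0699 F [0.5 0.8 0.3] j7 -0.19
row [-0.8094, 0.5474, 0.0316, -0.0011, -0.0003, 0.1625]
```

Call:
{"method": "play_rows", "body": {"motion": [[-0.2, 0.13, 0, 0, 0, 0.04, 95], [-0.45, 0.3, 0, 0, 0, 0.08, 95], [-0.7, 0.47, 0, 0, 0, 0.12, 95], [-0.8, 0.54, 0.03, 0, 0, 0.16, 95], [-0.81, 0.547, 0.03, 0, 0, 0.16, 95]]}}

```text
time: 19.08
ee_pos: [0.6411, 0.0932, 0.1895]
eef_rot: [0.642, 0.766, -0.001, -0.001]
ft_force: [-0.1, 0.9, -1.0]
width: 0.0826
```

Call:
{"method": "play_rows", "body": {"motion": [[0, 0, 0, 0, 0, 0, 95], [0, 0, 0, 0, 0, 0, 95]]}}

```text
time: 19.32
ee_pos: [0.64, 0.0952, 0.1921]
eef_rot: [0.641, 0.768, 0.0, 0.0]
ft_force: [0.2, 1.0, -0.8]
width: 0.0825
```

Run:
```python
from h import *
s,R=state(); c=eyes.camera("wrist"); save(c,"w9.png"); reg(c,N[2],.052); reg(c,N[3],.032); lm(c,N[2],.042)
a=cv2.imread("pics/w8.png"); k=[int(v) for v in (320,190)]
x,y=.640,.139
shapes(c,"w9o.png",[circ(x,y,.052,.028),rect(x,y,.032,.09,.064,83.5)],proj(c,(x,y,.05)),h=65,f=6)
p=cv2.imread("pics/w9o.png"); q=cv2.resize(a[90:290,220:420],(780,780))
h=cv2.resize(np.hstack([p,q]),(800,400),interpolation=cv2.INTER_AREA); cv2.imwrite("pics/w9m.png",h)
```

```text
t 19.32 tcp [0.64   0.0952 0.1921] yaw 100.28 w 0.0825 F [ 0.2  1.  -0.8] j7 -0.27
round_lid_center p0.74 rect [641.7 138.9  54.   54.6  56.7] circ [642.1 139.5  28.1]
oblong_lid_center p0.57 rect [640.1 141.3  64.5  90.1  84.4] circ [639.7 140.6  53.4]
lm round_lid_center [330.6 174.9] 0.65 [0.6431 0.1381 0.042 ]
w9o.png (780, 780, 3)
```

View pics/w9m.png

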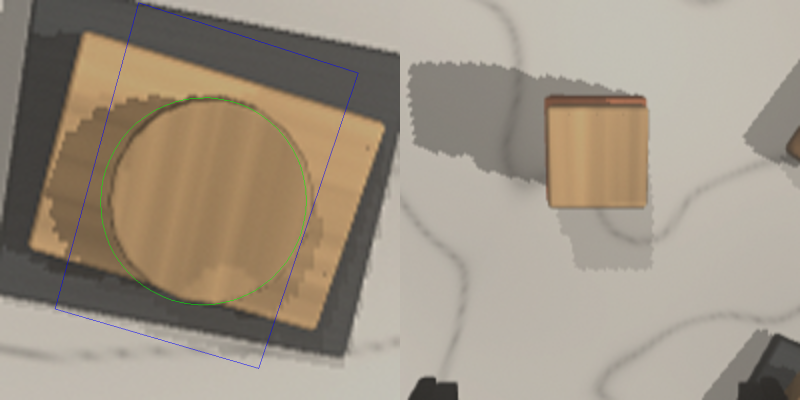

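The square lid sits squared on its pot. The round lid is at about (0.6415, 0.139), and the oblong lid at about (0.640, 0.141) with its long axis at −6°.

Run:
```python
from h import *
go((.6415,.1393,.037,100))
```

```text
t 19.52 tcp [0.6405 0.0942 0.192 ] yaw 100.17 w 0.0825 F [-0.2 -0.5 -0.7] j7 -0.27
row [0.2216, 0.0442, 0.7751, 0.0003, 0.0002, 0.0019]
```

Call:
{"method": "play_rows", "body": {"motion": [[0.15, 0.03, 0.2, 0, 0, 0, 95], [0.222, 0.044, 0.42, 0, 0, 0, 95], [0.222, 0.044, 0.62, 0, 0, 0, 95], [0.222, 0.044, 0.74, 0, 0, 0, 95], [0.222, 0.044, 0.775, 0, 0, 0, 95]]}}

```text
time: 20.15
ee_pos: [0.6407, 0.1388, 0.0353]
eef_rot: [0.642, 0.767, -0.001, -0.001]
ft_force: [0.2, 0.8, 0.6]
width: 0.0827
```

Call:
{"method": "play_rows", "body": {"motion": [[0, 0, 0, 0, 0, 0, 95], [0, 0, 0, 0, 0, 0, 50], [0, 0, 0, 0, 0, 0, 50], [0, 0, 0, 0, 0, 0, 50], [0, 0, 0, 0, 0, 0, 50]], "squeeze": 20}}

```text
time: 20.78
ee_pos: [0.6418, 0.1391, 0.037]
eef_rot: [0.642, 0.767, 0.0, 0.0]
ft_force: [0.3, -0.2, 2.6]
width: 0.0552
```

Call:
{"method": "play_rows", "body": {"motion": [[0, 0, -0.06, 0, 0, 0, 50], [0, 0, -0.2, 0, 0, 0, 50], [-0.2, -0.1, -0.4, 0, 0, 0.04, 50], [-0.45, -0.25, -0.6, 0, 0, 0.1, 50], [-0.7, -0.4, -0.66, 0, 0, 0.16, 50]]}}

```text
time: 21.4
ee_pos: [0.5895, -0.0089, 0.1705]
eef_rot: [0.733, 0.68, 0.001, 0.001]
ft_force: [0.7, -1.2, -1.9]
width: 0.0549
```

Run:
```python
from h import *
go((.441,-.277,.165,65))
```

```text
t 21.40 tcp [ 0.5895 -0.0089  0.1705] yaw 85.65 w 0.0549 F [ 0.7 -1.2 -1.9] j7 -0.33
row [-1.3931, -0.6385, 0.0247, 0.0022, -0.0007, 0.2294]
```

Call:
{"method": "play_rows", "body": {"motion": [[-0.28, -0.13, 0, 0, 0, 0.05, 50], [-0.55, -0.26, 0, 0, 0, 0.1, 50], [-0.8, -0.4, 0, 0, 0, 0.15, 50], [-1, -0.55, 0, 0, 0, 0.2, 50], [-1, -0.63, 0, 0, 0, 0.23, 50]]}}

```text
time: 22.02
ee_pos: [0.4465, -0.202, 0.1681]
eef_rot: [0.845, 0.534, -0.0, 0.001]
ft_force: [-0.1, 1.6, -1.6]
width: 0.0554
```

Run:
```python
from h import *
go((.441,-.277,.165,65))
```

```text
t 22.02 tcp [ 0.4465 -0.202   0.1681] yaw 64.60 w 0.0554 F [-0.1  1.6 -1.6] j7 -0.17
row [-0.3508, 0.136, 0.016, 0.0003, 0.0008, -0.0045]
```

Call:
{"method": "play_rows", "body": {"motion": [[-0.18, 0.07, 0, 0, 0, 0, 50], [-0.35, 0.136, 0, 0, 0, 0, 50], [-0.35, 0.136, 0, 0, 0, 0, 50], [-0.35, 0.136, 0, 0, 0, 0, 50], [-0.35, 0.136, 0, 0, 0, 0, 50]]}}

```text
time: 22.65
ee_pos: [0.4441, -0.2724, 0.1679]
eef_rot: [0.843, 0.538, 0.0, 0.0]
ft_force: [-0.5, -0.1, -1.6]
width: 0.0549
```

Run:
```python
from h import *
st,R=state(); c=eyes.camera("wrist"); save(c,"w10.png"); reg(c,N[6],.056); q=lm(c,N[6],.056)
s=eyes.camera("scene"); L=eyes.landmark_of(s,N[6]); print(tri([(s,L[0]["xy"]),(c,q)]).round(4))
p=st["ee_pos"]; x=R.as_matrix()[:,0]
for dz in (.015,-.005): print(dz,proj(c,p+x*.028+[0,0,dz]).round(1))
g=c["image"][:,:,0].astype(int)[225:300,319]; print(g.tolist())
X,Y=onplane(c,q,.056)[:2]
shapes(c,"w10o.png",[circ(X,Y,.056,.02),circ(X,Y,.04,.028),circ(X,Y,.056,.017)],proj(c,(X,Y,.05)),h=50,f=7)
```

```text
t 22.65 tcp [ 0.4441 -0.2724  0.1679] yaw 65.13 w 0.0549 F [-0.5 -0.1 -1.6] j7 -0.06
round_pot_mouth p0.75 rect [ 468.6 -218.1   51.4   51.2   65.1] circ [ 468.8 -218.2   26.2]
lm round_pot_mouth [318.4 156.1] 0.76 [ 0.4695 -0.2169  0.056 ]
[ 0.4686 -0.216   0.057 ]
0.015 [318.8 258.4]
-0.005 [318.8 243.8]
[191, 192, 190, 190, 188, 184, 177, 167, 161, 165, 173, 181, 187, 190, 192, 192, 194, 194, 194, 198, 181, 129, 109, 107, 109, 108, 108, 110, 112, 115, 116, 115, 113, 118, 144, 175, 180, 176, 174, 172, 172, 173, 174, 174, 173, 174, 175, 174, 175, 176, 167, 153, 154, 154, 155, 154, 153, 154, 153, 153, 152, 153, 151, 150, 151, 150, 149, 148, 147, 147, 147, 146, 146, 146, 144]
w10o.png (700, 700, 3)
```

View pics/w10o.png

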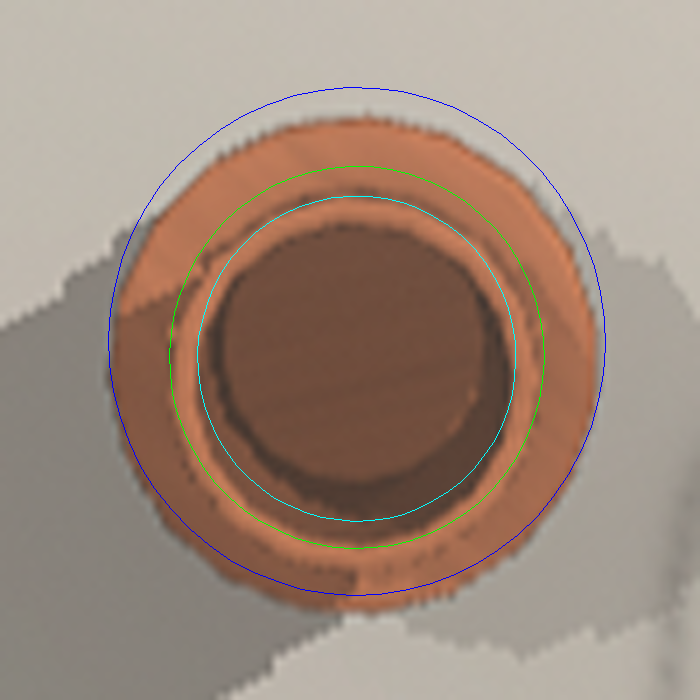

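The rim centre is about 2 mm below the overlay, so the pot is at about (0.4687, −0.2186). The lid is centred in the grip.

Run:
```python
from h import *
go((.4687,-.2184,.0675,65),(.4687,-.2184,.0615,65))
```

```text
t 22.90 tcp [ 0.4438 -0.2732  0.1676] yaw 65.07 w 0.0550 F [ 0.4 -0.6 -0.8] j7 -0.06
row [0.301, -0.0027, 0.5005, 0.0001, 0.0001, 0.0007]
row [0.301, -0.0027, 0.5305, 0.0001, 0.0001, 0.0007]
```

Call:
{"method": "play_rows", "body": {"motion": [[0.15, 0, 0.1, 0, 0, 0, 50], [0.301, -0.003, 0.25, 0, 0, 0, 50], [0.301, -0.003, 0.4, 0, 0, 0, 50], [0.301, -0.003, 0.5, 0, 0, 0, 50], [0.301, -0.003, 0.5, 0, 0, 0, 50]]}}

```text
time: 23.52
ee_pos: [0.4677, -0.2182, 0.0663]
eef_rot: [0.843, 0.538, -0.001, -0.001]
ft_force: [0.1, -0.2, -0.1]
width: 0.055
```

Run:
```python
from h import *
go((.4687,-.2184,.0615,65))
```

```text
t 23.52 tcp [ 0.4677 -0.2182  0.0663] yaw 65.05 w 0.0550 F [ 0.1 -0.2 -0.1] j7 -0.25
row [0.0011, 0.0053, 0.0242, -0.0017, -0.0002, 0.0005]
```

Call:
{"method": "play_rows", "body": {"motion": [[0.001, 0.003, 0.02, 0, 0, 0, 50], [0.001, 0.003, 0.027, 0, 0, 0, 50], [0.001, 0.003, 0.027, 0, 0, 0, 50]]}}

```text
time: 23.9
ee_pos: [0.4694, -0.219, 0.0626]
eef_rot: [0.843, 0.537, 0.0, 0.0]
ft_force: [-1.1, 0.7, -0.6]
width: 0.0549
```

Call:
{"method": "play_rows", "body": {"motion": [[0, 0, 0, 0, 0, 0, 90], [0, 0, 0, 0, 0, 0, 90], [0, 0, 0, 0, 0, 0, 90], [0, 0, -0.03, 0, 0, 0, 90]]}}

```text
time: 24.4
ee_pos: [0.4689, -0.2187, 0.0681]
eef_rot: [0.843, 0.537, -0.0, -0.0]
ft_force: [-0.5, 0.3, 0.4]
width: 0.0773
```

Call:
{"method": "play_rows", "body": {"motion": [[0, 0, -0.15, 0, 0, 0, 90], [0, 0, -0.35, 0, 0, 0, 95], [-0.2, 0, -0.6, 0, 0, 0, 100], [-0.25, 0, -0.65, 0, 0, 0, 100], [-0.25, 0, -0.65, 0, 0, 0, 100]]}}

```text
time: 25.02
ee_pos: [0.448, -0.2648, 0.1985]
eef_rot: [0.844, 0.537, 0.0, 0.001]
ft_force: [1.2, -0.1, -1.2]
width: 0.0869
```

Run:
```python
from h import *
state(); c=eyes.camera("wrist"); save(c,"w11.png"); reg(c,N[2],.076); 
s=eyes.camera("scene"); L=eyes.landmark_of(s,N[2]); k=eyes.landmark_of(c,N[2])
if L and k: print(tri([(s,L[0]["xy"]),(c,k[0]["xy"])]).round(4),L[0]["p"],k[0]["p"])
x,y=.4687,-.2186
shapes(c,"w11o.png",[circ(x,y,.076,.028),circ(x,y,.04,.028)],proj(c,(x,y,.05)),h=50,f=7)
go((.55,-.05,.19,85),(.64,.08,.19,90))
```

```text
t 25.02 tcp [ 0.448  -0.2648  0.1985] yaw 64.93 w 0.0869 F [ 1.2 -0.1 -1.2] j7 -0.07
round_lid_center p0.85 rect [ 469.1 -218.5   55.3   54.1   19. ] circ [ 469.3 -218.8   28. ]
[ 0.4707 -0.2215  0.068 ] 0.81 0.66
w11o.png (700, 700, 3)
t 25.27 tcp [ 0.448  -0.2629  0.1969] yaw 65.12 w 0.0873 F [-0.  -0.4  0.1] j7 -0.07
row [1.18, 0.0149, 0.0354, -0.0011, -0.0006, -0.2208]
row [1.959, 0.1497, 0.0357, -0.0011, -0.0007, -0.2764]
```

Run:
```python
from h import *
go((.52,-.09,.19,30))
```

```text
t 25.27 tcp [ 0.448  -0.2629  0.1969] yaw 65.12 w 0.0873 F [-0.  -0.4  0.1] j7 -0.07
row [0.9355, -0.0371, 0.0353, -0.0013, -0.0, 0.3903]
```

Call:
{"method": "play_rows", "body": {"motion": [[0.2, 0, 0, 0, 0, 0.08, 100], [0.45, 0, 0, 0, 0, 0.18, 100], [0.7, 0, 0, 0, 0, 0.28, 100], [0.93, 0, 0, 0, 0, 0.38, 100], [0.93, 0, 0, 0, 0, 0.4, 100]]}}

```text
time: 25.9
ee_pos: [0.5274, -0.0905, 0.1976]
eef_rot: [0.967, 0.253, 0.0, -0.001]
ft_force: [0.2, 0.5, 0.3]
width: 0.0871
```

Run:
```python
from h import *
go((.595,.08,.19,-6),(.595,.145,.19,-6))
```

```text
t 25.90 tcp [ 0.5274 -0.0905  0.1976] yaw 29.30 w 0.0871 F [0.2 0.5 0.3] j7 -1.08
row [0.7117, -0.578, 0.0395, -0.0013, -0.0001, 0.3922]
row [0.8707, -0.8615, 0.0402, -0.0013, -0.0001, 0.3922]
```

Call:
{"method": "play_rows", "body": {"motion": [[0.2, -0.2, 0, 0, 0, 0.08, 100], [0.45, -0.45, 0, 0, 0, 0.17, 100], [0.7, -0.7, 0.03, 0, 0, 0.27, 100], [0.87, -0.86, 0.04, 0, 0, 0.37, 100], [0.87, -0.86, 0.04, 0, 0, 0.392, 100]]}}

```text
time: 26.52
ee_pos: [0.5942, 0.1454, 0.1889]
eef_rot: [0.999, -0.052, -0.001, -0.001]
ft_force: [0.5, -0.6, -0.1]
width: 0.087
```

Call:
{"method": "play_rows", "body": {"motion": [[0, 0, 0, 0, 0, 0, 100], [0, 0, 0, 0, 0, 0, 100]]}}

```text
time: 26.78
ee_pos: [0.5954, 0.1371, 0.1899]
eef_rot: [0.998, -0.055, -0.0, 0.001]
ft_force: [-0.6, 0.3, 0.5]
width: 0.0868
```

Run:
```python
from h import *
state(); c=eyes.camera("wrist"); save(c,"w12.png"); reg(c,N[3],.032); lm(c,N[3],.022)
s=eyes.camera("scene"); L=eyes.landmark_of(s,N[3]); k=eyes.landmark_of(c,N[3])
if L and k: print(tri([(s,L[0]["xy"]),(c,k[0]["xy"])]).round(4),L[0]["p"],k[0]["p"])
x,y=.640,.141
shapes(c,"w12o.png",[rect(x,y,.032,.09,.064,-6)],proj(c,(x,y,.03)),h=80,f=5)
a=cv2.imread("pics/w11o.png"); b=cv2.imread("pics/w12o.png"); cv2.imwrite("pics/w12m.png",np.hstack([cv2.resize(b,(560,560)),cv2.resize(a,(240,240)) if 0 else cv2.copyMakeBorder(cv2.resize(a,(240,240)),0,320,0,0,0)]))
go((x,y,.016,-6))
```

```text
t 26.77 tcp [0.5954 0.1371 0.1899] yaw -6.32 w 0.0868 F [-0.6  0.3  0.5] j7 -2.16
oblong_lid_center p0.92 rect [640.2 141.1  65.1  89.1  83.6] circ [640.2 141.3  53.7]
lm oblong_lid_center [309.1 168.1] 0.79 [0.6408 0.1415 0.022 ]
[0.6388 0.1427 0.0123] 0.97 0.79
w12o.png (800, 800, 3)
t 27.07 tcp [0.5954 0.1386 0.1902] yaw -6.29 w 0.0869 F [-0.2 -0.1  0.4] j7 -2.16
row [0.2203, -0.0366, 0.8712, 0.0002, -0.0002, -0.0033]
```

View pics/w12m.png

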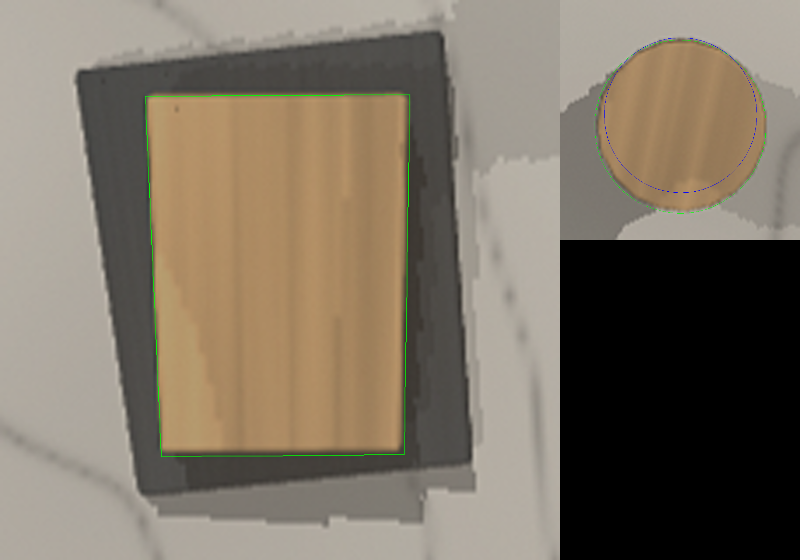

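The overlay at (0.640, 0.141, −6°) fits the oblong lid exactly, and the round lid is centred on its pot.

Call:
{"method": "play_rows", "body": {"motion": [[0.12, -0.02, 0.2, 0, 0, 0, 100], [0.22, -0.037, 0.42, 0, 0, 0, 100], [0.22, -0.037, 0.62, 0, 0, 0, 100], [0.22, -0.037, 0.78, 0, 0, 0, 100], [0.22, -0.037, 0.78, 0, 0, 0, 100]]}}

```text
time: 27.7
ee_pos: [0.6381, 0.1411, 0.0317]
eef_rot: [0.999, -0.054, -0.002, 0.001]
ft_force: [0.6, -0.4, 0.6]
width: 0.0874
```

Run:
```python
from h import *
go((.640,.141,.0165,-6))
```

```text
t 27.70 tcp [0.6381 0.1411 0.0317] yaw -6.25 w 0.0874 F [ 0.6 -0.4  0.6] j7 -2.23
row [0.0097, -0.0005, 0.0759, 0.0009, 0.0028, -0.0027]
```

Call:
{"method": "play_rows", "body": {"motion": [[0.004, 0, 0.04, 0, 0, -0.002, 100], [0.004, 0, 0.08, 0, 0, -0.002, 100], [0.004, 0, 0.083, 0, 0, -0.002, 100], [0.004, 0, 0.083, 0, 0, -0.002, 100]]}}

```text
time: 28.2
ee_pos: [0.6409, 0.1418, 0.018]
eef_rot: [0.999, -0.053, 0.0, -0.0]
ft_force: [0.4, -0.5, -0.4]
width: 0.0872
```

Call:
{"method": "play_rows", "body": {"motion": [[0, 0, 0, 0, 0, 0, 60], [0, 0, 0, 0, 0, 0, 60], [0, 0, 0, 0, 0, 0, 60], [0, 0, 0, 0, 0, 0, 60], [0, 0, 0, 0, 0, 0, 60]], "squeeze": 30}}

```text
time: 28.82
ee_pos: [0.6407, 0.1417, 0.0176]
eef_rot: [0.999, -0.053, 0.0, 0.0]
ft_force: [0.2, 0.5, 1.5]
width: 0.0636
```

Call:
{"method": "play_rows", "body": {"motion": [[0, 0, -0.06, 0, 0, 0, 60], [0, 0, -0.2, 0, 0, 0, 60], [0, 0.1, -0.4, 0, 0, 0, 60], [-0.05, 0.3, -0.6, 0, 0, -0.05, 60], [-0.1, 0.55, -0.75, 0, 0, -0.12, 60]]}}

```text
time: 29.45
ee_pos: [0.6091, 0.0347, 0.1701]
eef_rot: [0.999, 0.044, 0.001, -0.0]
ft_force: [1.1, -0.4, -0.7]
width: 0.0635
```

Run:
```python
from h import *
go((.534,-.208,.17,28.5))
```

```text
t 29.45 tcp [0.6091 0.0347 0.1701] yaw 5.03 w 0.0635 F [ 1.1 -0.4 -0.7] j7 -1.81
row [-0.4804, 1.1761, -0.0006, 0.0002, -0.0014, -0.2607]
```

Call:
{"method": "play_rows", "body": {"motion": [[-0.09, 0.22, 0, 0, 0, -0.06, 60], [-0.19, 0.47, 0, 0, 0, -0.12, 60], [-0.3, 0.72, 0, 0, 0, -0.18, 60], [-0.4, 0.95, 0, 0, 0, -0.24, 60], [-0.48, 1, 0, 0, 0, -0.26, 60]]}}

```text
time: 30.08
ee_pos: [0.5287, -0.1768, 0.168]
eef_rot: [0.97, 0.241, -0.0, 0.001]
ft_force: [0.2, -0.4, -1.1]
width: 0.0636
```

Call:
{"method": "play_rows", "body": {"motion": [[-0.07, 0.14, 0, 0, 0, 0, 60], [-0.07, 0.14, 0, 0, 0, 0, 60], [-0.07, 0.14, 0, 0, 0, 0, 60], [-0.07, 0.14, 0, 0, 0, 0, 60]]}}

```text
time: 30.58
ee_pos: [0.5311, -0.2028, 0.1678]
eef_rot: [0.97, 0.244, 0.0, -0.0]
ft_force: [-0.5, 0.2, -0.1]
width: 0.0639
```

Run:
```python
from h import *
st,R=state(); c=eyes.camera("wrist"); save(c,"w13.png"); reg(c,N[7],.05); q=lm(c,N[7],.05)
s=eyes.camera("scene"); L=eyes.landmark_of(s,N[7]); print(tri([(s,L[0]["xy"]),(c,q)]).round(4))
p=st["ee_pos"]; x=R.as_matrix()[:,0]
for dz in (.0144,-.0056): print(dz,proj(c,p+x*.045+[0,0,dz]).round(1))
print(c["image"][:,:,0].astype(int)[195:260,319].tolist())
X,Y=onplane(c,q,.05)[:2]
shapes(c,"w13o.png",[rect(X,Y,.05,.072,.046,28.5),rect(X,Y,.036,.09,.064,28.5)],proj(c,(X,Y,.05)),h=80,f=5)
```

```text
t 30.57 tcp [ 0.5311 -0.2028  0.1678] yaw 28.22 w 0.0639 F [-0.5  0.2 -0.1] j7 -0.95
oblong_pot_mouth p0.62 rect [ 629.9 -154.9   85.9   61.1   32.5] circ [ 630.1 -155.2   51.6]
lm oblong_pot_mouth [325.8  86.2] 0.9 [ 0.6298 -0.1551  0.05  ]
[ 0.6283 -0.1534  0.0445]
0.0144 [319.9 220.1]
-0.0056 [319.7 209.3]
[199, 199, 199, 199, 199, 199, 199, 200, 199, 198, 196, 197, 198, 199, 192, 160, 123, 129, 132, 131, 129, 126, 127, 129, 147, 178, 196, 188, 171, 169, 166, 166, 167, 167, 167, 168, 167, 167, 168, 167, 166, 167, 166, 167, 167, 167, 167, 167, 168, 166, 167, 167, 167, 167, 167, 167, 166, 166, 167, 167, 167, 167, 167, 167, 167]
w13o.png (800, 800, 3)
```

View pics/w13o.png

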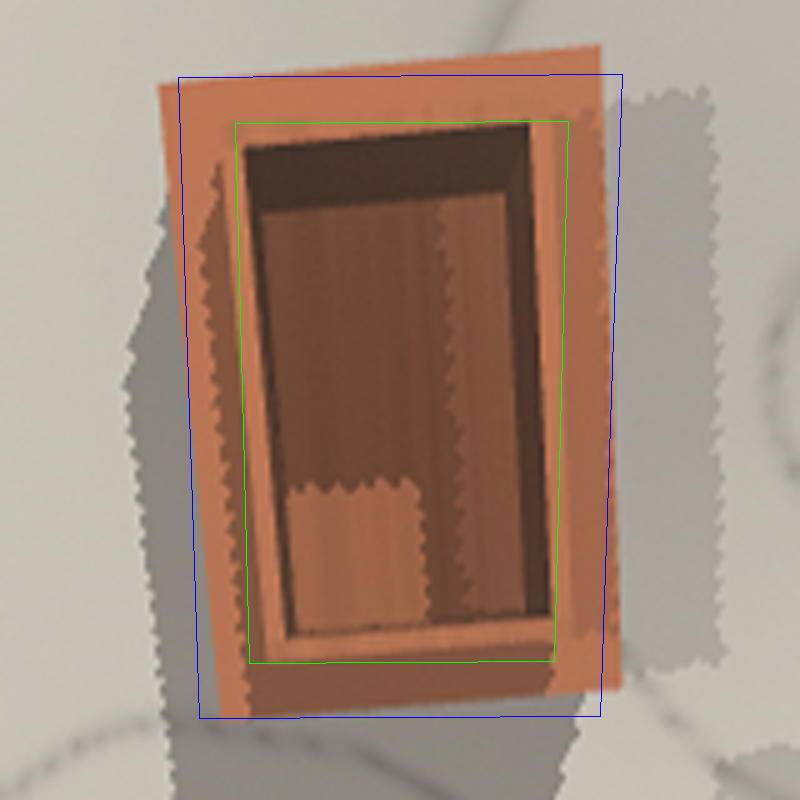

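The mouth's inner corners are (244,148), (529,124), (551,613) and (288,636). The body corners are (158,86), (600,46), (622,687) and (220,718).

Run:
```python
from h import *
c=eyes.camera("wrist"); o=np.array([246,6])-.5+.1
corners(c,[(244,148),(529,124),(551,613),(288,636)],o,5,.05)
corners(c,[(158,86),(600,46),(622,687),(220,718)],o,5,.036)
state()
```

```text
ctr [ 631.4 -155.5] sides [39.6 64.9 39.4 65.3] ang [ -57.6 -147.4  122.9   32.7] mod90 [32.4 32.6 32.9 32.7]
ctr [ 631.2 -155.4] sides [63.8 89.4 64.  89.1] ang [ -57.3 -147.4  122.4   32.5] mod90 [32.7 32.6 32.4 32.5]
t 30.88 tcp [ 0.5308 -0.2038  0.1676] yaw 28.15 w 0.0636 F [ 0.8 -0.8 -0.8] j7 -0.95
```

Run:
```python
from h import *
go((.6313,-.1554,.13,32.6),(.6313,-.1554,.065,32.6))
```

```text
t 30.88 tcp [ 0.5308 -0.2038  0.1676] yaw 28.15 w 0.0636 F [ 0.8 -0.8 -0.8] j7 -0.95
row [0.557, 0.0237, 0.1878, 0.0001, -0.0, -0.0494]
row [0.557, 0.0237, 0.5128, 0.0001, -0.0, -0.0494]
```

Call:
{"method": "play_rows", "body": {"motion": [[0.2, 0.01, 0, 0, 0, -0.025, 60], [0.42, 0.02, 0.1, 0, 0, -0.05, 60], [0.557, 0.024, 0.25, 0, 0, -0.05, 60], [0.557, 0.024, 0.42, 0, 0, -0.05, 60], [0.557, 0.024, 0.49, 0, 0, -0.05, 60]]}}

```text
time: 31.5
ee_pos: [0.6302, -0.1554, 0.0673]
eef_rot: [0.96, 0.281, -0.001, -0.001]
ft_force: [-0.8, -0.1, -1.9]
width: 0.0636
```

Call:
{"method": "play_rows", "body": {"motion": [[0, 0, 0, 0, 0, 0, 60], [0, 0, 0, 0, 0, 0, 60]]}}

```text
time: 31.75
ee_pos: [0.632, -0.1563, 0.0712]
eef_rot: [0.96, 0.281, 0.001, 0.001]
ft_force: [0.3, -0.3, -0.2]
width: 0.0634
```

Run:
```python
from h import *
go((.6313,-.1554,.056,32.6))
```

```text
t 31.75 tcp [ 0.632  -0.1563  0.0712] yaw 32.59 w 0.0634 F [ 0.3 -0.3 -0.2] j7 -1.08
row [-0.0007, -0.0056, 0.076, 0.0011, -0.0009, -0.0001]
```

Call:
{"method": "play_rows", "body": {"motion": [[0, -0.003, 0.04, 0, 0, 0, 60], [0, -0.003, 0.065, 0, 0, 0, 60], [0, -0.003, 0.072, 0, 0, 0, 60], [0, -0.003, 0.072, 0, 0, 0, 60]]}}

```text
time: 32.25
ee_pos: [0.6309, -0.1553, 0.0556]
eef_rot: [0.96, 0.281, -0.0, 0.0]
ft_force: [-2.6, 0.2, 3.8]
width: 0.0637
```

Call:
{"method": "play_rows", "body": {"motion": [[0, 0, 0, 0, 0, 0, 100], [0, 0, 0, 0, 0, 0, 100], [0, 0, 0, 0, 0, 0, 100], [0, 0, -0.03, 0, 0, 0, 100], [0, 0, -0.03, 0, 0, 0, 100]]}}

```text
time: 32.88
ee_pos: [0.6314, -0.1553, 0.0619]
eef_rot: [0.96, 0.281, 0.001, 0.0]
ft_force: [0.4, -0.0, -0.7]
width: 0.0865
```

Call:
{"method": "play_rows", "body": {"motion": [[0, 0, -0.15, 0, 0, 0, 100], [0, 0, -0.35, 0, 0, 0, 100], [-0.15, 0, -0.6, 0, 0, 0, 100], [-0.35, 0, -0.7, 0, 0, 0, 100], [-0.35, 0, -0.7, 0, 0, 0, 100]]}}

```text
time: 33.5
ee_pos: [0.5711, -0.1959, 0.2034]
eef_rot: [0.96, 0.279, 0.001, 0.002]
ft_force: [0.5, 0.3, -0.8]
width: 0.0871
```

Call:
{"method": "play_rows", "body": {"motion": [[0, 0, 0, 0, 0, 0, 100], [0, 0, 0, 0, 0, 0, 100]]}}

```text
time: 33.75
ee_pos: [0.5722, -0.1919, 0.2003]
eef_rot: [0.96, 0.282, -0.0, -0.001]
ft_force: [-0.2, -0.4, 0.4]
width: 0.0872
```

Run:
```python
from h import *
state(); c=eyes.camera("wrist"); save(c,"w14.png"); reg(c,N[3],.07)
x,y=.6313,-.1554
shapes(c,"w14o.png",[rect(x,y,.07,.09,.064,32.6),rect(x,y,.036,.09,.064,32.6)],proj(c,(x,y,.06)),h=80,f=5)
t=eyes.camera("top"); s=eyes.camera("scene"); save(s,"s14.png")
a=cv2.resize(cv2.imread("pics/w14o.png"),(400,400)); b=cv2.resize(cv2.cvtColor(s["image"],4)[165:365,180:520],(400,236)); d=cv2.resize(cv2.cvtColor(t["image"],4)[160:320,180:480],(400,213))
cv2.imwrite("pics/m14.png",np.hstack([cv2.copyMakeBorder(a,0,49,0,0,0),np.vstack([b,d])]))
for l in N[:4]:
    k=eyes.landmark_of(t,l); L=eyes.landmark_of(s,l)
    if k and L: print(l,tri([(t,k[0]["xy"]),(s,L[0]["xy"])]).round(3))
```

```text
t 33.75 tcp [ 0.5722 -0.1919  0.2003] yaw 32.71 w 0.0872 F [-0.2 -0.4  0.4] j7 -0.93
oblong_lid_center p0.55 rect [ 630.8 -154.7   90.    65.1   32.4] circ [ 630.5 -154.8   53.9]
w14o.png (800, 800, 3)
small_lid_center [ 0.444 -0.022  0.067]
square_lid_center [0.455 0.24  0.07 ]
round_lid_center [ 0.466 -0.219  0.065]
oblong_lid_center [ 0.63  -0.158  0.054]
```

View pics/m14.png

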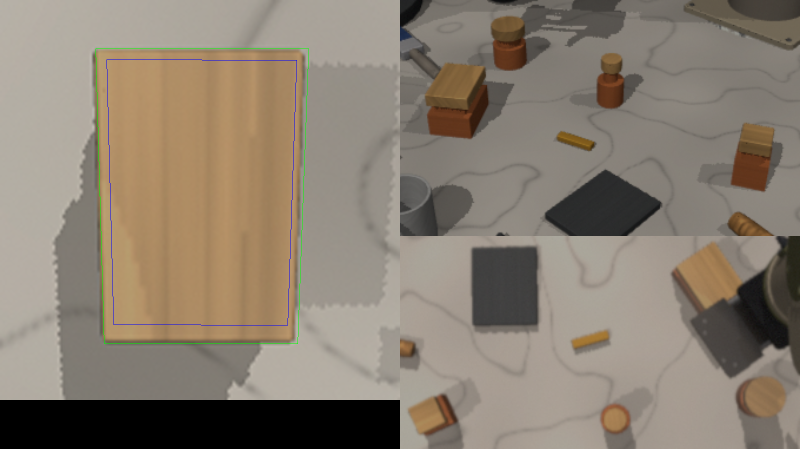

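All four lids lie flat on their pots, and the gripper is open and clear at z = 0.20. I'm handing the job in.

```bash
python3 -c "
from bench import job; job.close_job()"
```

```text
the job is handed in; nothing more can be done
```

I took the stack apart from the top in the order asked: small round, square, large round, oblong. Each lid is now flat on its own pot. The job took about 34 s of robot time, and the forces at the wrist stayed around 4 N.

| Lid | Last close check from the wrist camera |
|---|---|
| Small round | Centred within about 1 mm of the flask |
| Square | Landmark within 1 mm of the measured mouth, and it looks parallel to the pot by eye |
| Large round | Within about 0.5 mm of the measured mouth |
| Oblong | Within about 1 mm of the measured mouth, turned 32.4° against the pot's 32.6° |

- **Final view:** the scene and top pictures show all four lids seated, the pots standing where they were, and the gripper open and clear.
- **Checks that disagreed:** the coarse triangulation from the fixed cameras put the small lid about 8 mm off in y, and the others 2–4 mm off at most. These cameras gave a similarly shifted flask position at the start, so I trusted the close wrist views. The network's region for the square lid after placing picked out something else, so I judged that lid from its landmark and the picture.

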